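Release and park a carved printing block

TASK

On the block carver's board, push the crossbar handle of the hold-down up and over with the fingers until the counterweighted arm tips past its balance point and stays raised by itself. Then push the carved block along the board to the left until its side lies flat against the wooden stop, and move clear with the arm still raised. Only push: grasp and lift nothing, and leave the mallet and the other tools and pieces where they are.

Things in the scene. Friction and masses are not known exactly. Their poses are not given: they have to be found in the camera images.
- board: wooden carving board fixed to the table, 18 mm thick, turned up to 0.35 rad. Origin on the table under the carving place; x points away from the robot, y left along the board, z up. Covers x -80 to 200, y -130 to 270 mm. A fixed rail 16 mm tall runs along y at x = 70 to 85 mm; the hinge post (66 mm wide, 130 mm tall) stands at x = 118 to 162 mm, y = 0
- holddown (a joint): angle (rad) of the counterweighted steel arm hinged on the post. 0: down, sloping up 0.436 rad above level from hinge towards the robot, its rubber foot (36 mm across, 130 mm from the hinge) on the block. Grows as the arm swings up and away from the robot. Balance point 0.58: below it falls back, past it tips over by itself to its stop at 1.6. About 1 N at the handle lifts it; light damping
- hinge (a point): the hinge axis of the hold-down, in the middle of its width, 110 mm above the table and at x = 140 mm, y = 0 of the board; the axis is parallel to the board's y
- handle (a point): middle of the hold-down's handle: a round wooden crossbar 18 mm thick, 140 mm long, parallel to the board's y (a T at the arm's end), 190 mm from the hinge; moves with the arm, about 190 mm above the table when down. The arm (20 mm wide, 10 mm thick) runs from the bar's middle to the hinge
- block: carved wooden printing block, loose, 120 mm (its x) by 100 mm (its y, along the board) by 45 mm tall, about 0.3 to 0.6 kg, lying on the board under the hold-down's foot; origin in the middle of its underside, 18 mm above the table
- stop: dark wooden stop strip fixed across the left part of the board, 140 mm (its x, across the board) by 20 mm (its y) by 30 mm tall; origin in the middle of its underside on the board, axes parallel to the board's. The block goes against its right face, 10 mm to the -y side of its origin
- mallet: wooden mallet lying on the table in front of the board (robot side), head 150 x 48 x 48 mm, handle 26 mm thick; origin under the end of its head next to the handle (leave alone)
- chisel_wide: chisel lying on the table in front of the board, 180 mm long, 20 mm thick, blade 16 mm wide (leave alone)
- chisel_thin: chisel lying on the table right of the board, 180 mm long, 20 mm thick, blade 8 mm wide (leave alone)
- stamp: small square carved stamp, 55 x 55 x 30 mm, standing on the board behind the rail, left of the hinge post (leave alone)
- tin: small metal tin, 48 mm across, 60 mm tall, standing on the board behind the rail, right of the hinge post (leave alone)
- round_block: round printing block with a knob, 80 mm across, 70 mm tall, standing on the table left of the board (leave alone)

How it is judged:
On the way, in this order (a step that is already met when the one before it is completed fails the run):
1. the hold-down is raised past its balance point and at its upper stop (value of joint holddown above 1.4 rad), for 0.2 s.
2. the block lies against the stop (y of block in the frame of stop between -0.068 and -0.055 m and x of block in the frame of stop between -0.04 and 0.04 m and angle between the x axis of block and the x axis of stop, either way round below 0.1 rad and height (world z) of block below 0.023 m), for 0.2 s.
At the end, for the whole second after the job is handed in: Hold-down joint above 1.4 rad (its upper stop is 1.6). Block flat on the board, at rest, its side within 8 mm of the stop's right face and turned at most 0.1 rad from it, its middle within 40 mm of the stop's middle across the board (all of step 2 and value of joint holddown above 1.4 rad and linear speed of block below 0.01 m/s); the robot touches nothing.
It fails at once if the block is lifted or tipped (raised over 14 mm or tilted over 0.2 rad) (height (world z) of block above 0.032 m or angle between block's own z axis and vertical above 0.2 rad).
It fails at once if another tool or piece is moved by more than 25 mm (distance of any of mallet, chisel_wide, chisel_thin, stamp, tin, round_block from where it was at the start of the episode above 0.025 m).
It also fails if it takes over 51 s, if anything falls off the work surface, if the arm or the gripper's body presses on something with over 40 N, if the wrist force passes 120 N, or if a joint passes its speed limit or range.

ROBOT

A 7-joint arm with a two-finger parallel gripper is mounted at the origin on the work surface. World frame = base frame: x ahead of the robot, y to its left, z up, the work surface at z = 0. Lengths are in m, angles in rad, forces in N, time in s.
With the tool pointing down it reaches from about 0.4 to 0.875 m from the base axis. Payload 19.3 kg.
Tool frame: the origin (TCP) lies where the fingers leave the gripper's body, on its centre line; the fingertips stand bot.tip_reach ahead of it and the grasp point (between the pads) lies 54 mm ahead of it (bot.tip_reach is the distance from the TCP to the fingertips, in m); z points along the fingers, y is the line along which they close (so a half turn about z gives the same grasp; the last joint's range is limited). The gripper opens to 85 mm and grips with 20 to 120 N. Pads are 22 mm wide; open, the fingers measure 114 mm over their backs; the gripper's body (76 mm by 85 mm) begins 54 mm behind the grasp point. The pads swing forward as they close: fully open they stand 13 mm farther back than shut.
Start: joints at [-1.317, 0.521, -0.036, 1.599, 0.021, 1.021, -0.113], TCP at [0.199, 0.593, 0.304] pointing down, gripper open.
Joint ranges: [-2.91, 2.91], [-0.3, 2.13], [-1.5, 1.42], [0.17, 2.43], [-1.26, 4.41], [0.16, 1.93], [-2.52, 2.52]. Speed limits (rad/s): [1.89, 1.89, 2.39, 2.39, 3.01, 3.01, 3.01].

INTERFACE

Orientations are given as [roll, pitch, yaw] about the fixed x, y, z axes, in that order (R = Rz(yaw) Ry(pitch) Rx(roll)).
In Python, from workcell import bot gives the robot as it stands. The module is installed in compiled form; this text tells all that it offers.
- The arm moves only by the shell command python3 -m jog 'ROWS' [FORCE]. ROWS is JSON, a list that holds one entry, the list of rows, each a list of 7 numbers: the shift along the tool's x, y, z in mm, then the turn, a rotation vector about the tool's x, y, z in rad, then the opening, from 0 (shut) to 1 (fully open). In form: [[[tx, ty, tz, wx, wy, wz, fingers], ...]]. A call has 1 to 5 rows; each row shifts and turns the commanded pose from where the row before left it, along the tool's axes as they then stand; what a row does not reach is not made up. A row lasts 1/10 s, in which the tool goes at most 50 mm and 8.59 degrees, less where a joint would pass 70% of its speed; a pose out of reach is approached as far as the arm can. A call is refused whole if a number of a shift passes 50 or a number of a turn 0.15, either way. A call with a gripper value outside its range is refused whole. The fingers move at their own pace and stop on an object; FORCE is the grip in N (left out, the last holds). Time passes only in rows, so rows that do not move let the fingers close. It gives the time, the measured TCP pose, the force, the opening and the grip force at its end, in the units of the state.
- bot.observe(): the state, without advancing time (a new reading comes with each control period).
- bot.grab_frame(name): name is "scene" or "top"; returns a dict with "img" (384x512x3 uint8, red, green, blue), "intrinsics" (3x3 intrinsics, pixels), "k1" (the pictures are not rectified: a ray, as slopes to the right and down, at radius r is drawn at 1 + k1 r^2 times it, then the intrinsics apply), "R" (3x3) and "t" (3): a world point X has camera coordinates R X + t. Camera axes: x right, y down, z forward; pixel columns grow to the right and rows downward; lengths in m; the calibration is good to about 2 mm. A picture is of the moment at which its call begins. There is no depth.
- bot.job_done(): hands the job in; it is judged then, once.
Trained networks look in a picture, given as the dict that the camera call returned (one of the last four; its "shot" number tells which), for a name from the list of things; names that differ only in an ending like _2 or _b are one class to them, and where a whole thing is asked for, a point or a joint stands for the part that bears it (a point fixed in the world has none). Each returns a list of dicts, best first, with "conf" (0 to 1); they miss things now and then, are a little off and sometimes report something else, mostly with a low value. They report only what shows in the picture. A call takes as long as a camera call.
- bot.trace(query, picture): "region" (384x512 bool, what is visible of it).
- bot.spot_point(query, picture): "xyz" ([x, y, z] in m, in world coordinates, good to about 4 mm: a listed point, or the origin of a listed thing).
The state is a dict: "clock": time; "qpos": joint angles; "qd": joint speeds; "joint_efforts": joint torques, N m; "position": TCP position; "tool_rot": TCP orientation; "force": force on the tool from outside, world axes, zero at the start; "moment": the same for the moment, N m; "grip_width": finger opening in m; "finger_force": force on a finger pad.
Only numpy, scipy, OpenCV 4.12 (cv2) and the standard library are available. Lean on these libraries where they do the work, as an engineer would, in place of code of your own. Each camera call takes 0.05 s, during which the arm holds its last target. There are 200 camera calls.

## Working session

There is one attempt and no reset: what is moved stays moved. The work goes in short steps, Python scripts to look and compute and a shell command to move; the robot and the scene stay as the last step left them, time stands still between calls to the robot, and variables do not carry over. Pictures are saved under pics/ and viewed, at most 10 in all, crops included, and the job is handed in when it is done.

```bash
mkdir -p pics
python3 - <<'E'
from workcell import bot
import cv2,numpy as np
s=bot.observe();print(s['clock'],s['position'],s['tool_rot'],bot.tip_reach,s['grip_width'])
for n in ("scene","top"):
    f=bot.grab_frame(n);cv2.imwrite(f"pics/{n}0.png",f["img"][:,:,::-1])
    for q in ("board","hinge","handle","block","stop","mallet","stamp","tin","round_block","chisel_wide"):
        r=bot.spot_point(q,f);print(n,q,[(np.round(d["xyz"],3).tolist(),round(d["conf"],2)) for d in r[:2]])
E
```

```text
0.0 [0.19878484 0.59226293 0.30330178] [-3.14040223e+00  9.77930128e-05  2.81779095e+00] 0.0726 0.08547968086749895
scene board [([0.49, -0.097, 0.001], 0.71)]
scene hinge [([0.63, -0.076, 0.114], 0.96)]
scene handle [([0.457, -0.105, 0.188], 0.55)]
scene block [([0.486, -0.107, 0.02], 0.61)]
scene stop [([0.463, 0.068, 0.019], 0.66)]
scene mallet [([0.328, 0.006, 0.0], 0.85)]
scene stamp [([0.61, 0.077, 0.02], 0.58)]
scene tin [([0.656, -0.162, 0.02], 0.52)]
scene round_block [([0.451, 0.232, 0.005], 0.6)]
scene chisel_wide [([0.343, -0.192, 0.002], 0.58)]
top board [([0.492, -0.097, -0.003], 0.97), ([0.624, -0.076, 0.111], 0.52)]
top hinge [([0.629, -0.075, 0.108], 0.88)]
top handle [([0.457, -0.105, 0.188], 0.66), ([0.326, 0.008, 0.001], 0.32)]
top block [([0.49, -0.107, 0.015], 0.8)]
top stop [([0.463, 0.064, 0.02], 0.7)]
top mallet [([0.331, 0.006, 0.003], 0.89)]
top stamp [([0.608, 0.077, 0.017], 0.85)]
top tin [([0.654, -0.16, 0.011], 0.52)]
top round_block [([0.452, 0.235, -0.002], 0.88), ([0.46, 0.065, 0.02], 0.53)]
top chisel_wide [([0.338, -0.198, 0.005], 0.82)]
```

View pics/scene0.png

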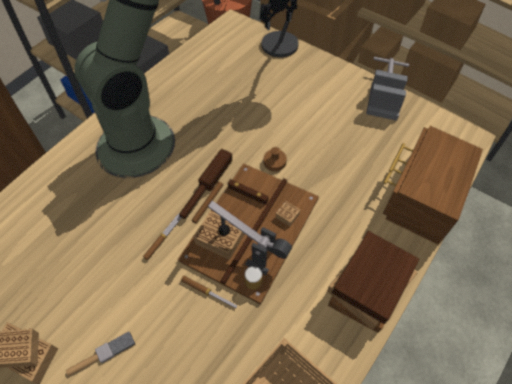

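View pics/top0.png

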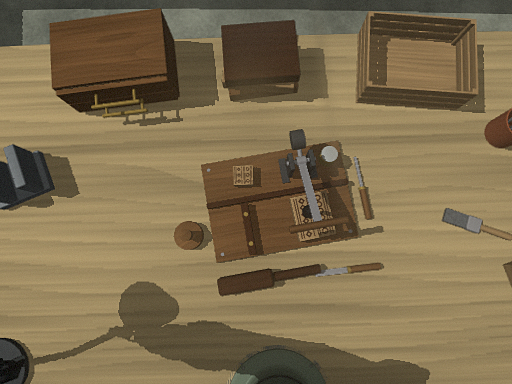

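The pictures agree with the networks: the bar is at about (305,228) in the top view, the block is under it at (312,210) and the stop at (250,230). Board yaw is about 0.155, and the block has to travel about 114 mm.

```bash
cat > h.py <<'E'
import numpy as np
from scipy.spatial.transform import Rotation as Ro
from workcell import bot
B=np.array([.491,-.097,0]);b=.155
Rb=Ro.from_euler('z',b).as_matrix()
def w(x,y,z): return B+Rb@np.array([x,y,z])/1e3   # board mm -> world
def brd(p): return Rb.T@(np.array(p)-B)*1e3
def rows(targets,pose=None):
    """targets: (world xyz, yaw, n rows); tool pointing down"""
    s=bot.observe();p=np.array(s['position']);R=Ro.from_euler('xyz',s['tool_rot'])
    for q,yaw,n in targets:
        q=np.array(q)
        G=Ro.from_euler('xyz',[np.pi,0,yaw]);d=(q-p)/n;rv=(R.inv()*G).as_rotvec()/n
        print('--')
        for i in range(n):
            print(np.round(R.inv().apply(d)*1e3).tolist(),np.round(rv,3).tolist());R=R*Ro.from_rotvec(rv)
        p=q
E
python3 -c "
from h import *
rows([((.43,.25,.30),2.0,9),((.43,-.02,.30),np.pi/2+b,7),(w(-80,0,300),np.pi/2+b,3),(w(-80,0,232),np.pi/2+b,2)])"
```

```text
--
[-36.0, -28.0, 0.0] [-0.0, 0.0, 0.091]
[-39.0, -24.0, 0.0] [-0.0, 0.0, 0.091]
[-41.0, -21.0, 0.0] [-0.0, 0.0, 0.091]
[-43.0, -17.0, 0.0] [-0.0, 0.0, 0.091]
[-44.0, -13.0, 0.0] [-0.0, 0.0, 0.091]
[-45.0, -9.0, 0.0] [-0.0, 0.0, 0.091]
[-46.0, -5.0, 0.0] [-0.0, 0.0, 0.091]
[-46.0, -1.0, 0.0] [-0.0, 0.0, 0.091]
[-46.0, 3.0, 0.0] [-0.0, 0.0, 0.091]
--
[-35.0, -16.0, -0.0] [-0.0, -0.0, 0.039]
[-36.0, -15.0, -0.0] [-0.0, -0.0, 0.039]
[-36.0, -13.0, -0.0] [-0.0, -0.0, 0.039]
[-37.0, -12.0, -0.0] [-0.0, -0.0, 0.039]
[-37.0, -10.0, -0.0] [-0.0, -0.0, 0.039]
[-38.0, -9.0, -0.0] [-0.0, -0.0, 0.039]
[-38.0, -7.0, -0.0] [-0.0, -0.0, 0.039]
--
[-28.0, -11.0, -0.0] [-0.0, 0.0, 0.0]
[-28.0, -11.0, -0.0] [-0.0, 0.0, 0.0]
[-28.0, -11.0, -0.0] [-0.0, 0.0, 0.0]
--
[-0.0, -0.0, 34.0] [0.0, -0.0, -0.0]
[0.0, -0.0, 34.0] [0.0, -0.0, -0.0]
```

```bash
python3 -m jog '[[[-36,-28,0,0,0,0.09,0],[-39,-24,0,0,0,0.09,0],[-41,-21,0,0,0,0.09,0],[-43,-17,0,0,0,0.09,0],[-44,-13,0,0,0,0.09,0]]]'
python3 -m jog '[[[-45,-9,0,0,0,0.09,0],[-46,-5,0,0,0,0.09,0],[-46,-1,0,0,0,0.09,0],[-46,3,0,0,0,0.09,0],[0,0,0,0,0,0,0]]]'
python3 -c "
from h import *
rows([((.43,-.02,.30),np.pi/2+b,7),(w(-80,0,300),np.pi/2+b,3),(w(-80,0,232),np.pi/2+b,2)])"
```

```text
clock: 1.6
position: [0.3287, 0.401, 0.3041]
tool_rot: [3.141, -0.0, 2.364]
force: [1.0, 0.6, -1.1]
grip_width: 0.0126
finger_force: 0.0
clock: 2.1
position: [0.4343, 0.2451, 0.3043]
tool_rot: [3.141, 0.002, 1.997]
force: [-0.4, -0.2, -0.1]
grip_width: -0.0002
finger_force: 0.0
--
[-34.0, -16.0, 1.0] [0.0, 0.0, 0.039]
[-35.0, -15.0, 1.0] [0.0, 0.0, 0.039]
[-35.0, -14.0, 1.0] [0.0, 0.0, 0.039]
[-36.0, -12.0, 1.0] [0.0, 0.0, 0.039]
[-36.0, -11.0, 1.0] [0.0, 0.0, 0.039]
[-37.0, -9.0, 1.0] [0.0, 0.0, 0.039]
[-37.0, -8.0, 1.0] [0.0, 0.0, 0.039]
--
[-28.0, -11.0, -0.0] [0.0, 0.0, -0.0]
[-28.0, -11.0, -0.0] [0.0, 0.0, -0.0]
[-28.0, -11.0, -0.0] [0.0, 0.0, -0.0]
--
[0.0, -0.0, 34.0] [-0.0, 0.0, 0.0]
[0.0, -0.0, 34.0] [-0.0, 0.0, 0.0]
```

```bash
python3 -m jog '[[[-34,-16,0,0,0,0.04,0],[-35,-15,0,0,0,0.04,0],[-35,-14,0,0,0,0.04,0],[-36,-12,0,0,0,0.04,0],[-36,-11,0,0,0,0.04,0]]]'
python3 -m jog '[[[-37,-9,0,0,0,0.04,0],[-37,-8,0,0,0,0.04,0],[-28,-11,0,0,0,0,0],[-28,-11,0,0,0,0,0],[-28,-11,0,0,0,0,0]]]'
python3 -m jog '[[[0,0,30,0,0,0,0],[0,0,34,0,0,0,0],[0,0,0,0,0,0,0]]]'
python3 - <<'E'
from h import *
import cv2
s=bot.observe();print(brd(s['position']),s['force'])
f=bot.grab_frame('scene');cv2.imwrite('pics/s1.png',cv2.resize(f['img'][100:324,100:400,::-1],(750,560)))
print([(brd(d['xyz']),d['conf']) for d in bot.spot_point('handle',f)[:1]])
E
```

```text
clock: 2.6
position: [0.429, 0.06, 0.3041]
tool_rot: [3.141, -0.0, 1.807]
force: [1.5, 0.1, 0.6]
grip_width: -0.0004
finger_force: 0.0
clock: 3.1
position: [0.4088, -0.1037, 0.3041]
tool_rot: [3.141, -0.0, 1.728]
force: [0.2, 0.1, 0.1]
grip_width: 0.0001
finger_force: 0.0
clock: 3.4
position: [0.4078, -0.1026, 0.2376]
tool_rot: [-3.137, -0.001, 1.728]
force: [-0.9, -0.0, 0.8]
grip_width: -0.0
finger_force: 0.0
[-83.09386685   7.35534003 237.55093508] [-0.8899493  -0.01532799  0.77795629]
[(array([-36.79109916,  -0.32407158, 183.9       ]), 0.59)]
```

View pics/s1.png

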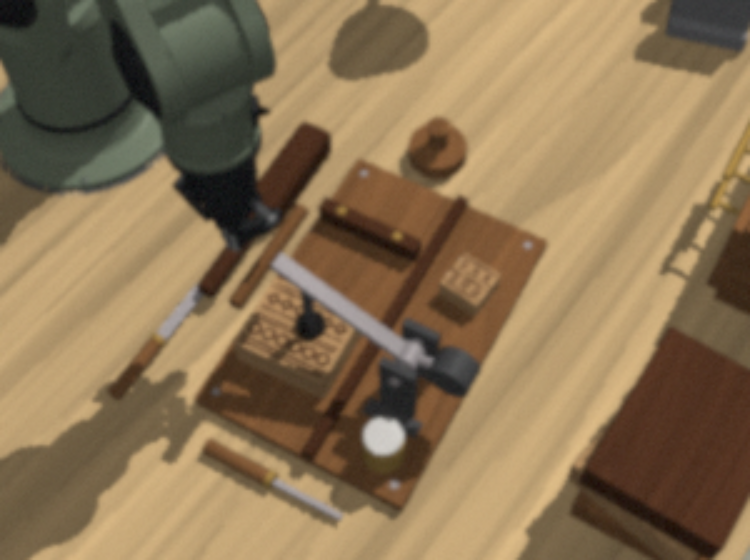

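The closed fingers, at about (250,230) in the crop, stand on the robot side of the bar, at its mid-length. Next I drive in and follow the bar's arc.

```bash
python3 -m jog '[[[0,10,6,0,0,0,0],[0,12,0,0,0,0,0],[0,6,0,0,0,0,0],[0,5,-7,0,0,0,0],[0,5,-8,0,0,0,0]]]'
python3 -m jog '[[[0,5,-8,0,0,0,0],[0,5,-8,0,0,0,0],[0,6,-7,0,0,0,0],[0,6,-7,0,0,0,0]]]'
python3 - <<'E'
from h import *
import cv2
s=bot.observe();print(brd(s['position']),s['force'])
f=bot.grab_frame('scene');cv2.imwrite('pics/s2.png',cv2.resize(f['img'][100:324,100:400,::-1],(750,560)))
print([(brd(d['xyz']),d['conf']) for d in bot.spot_point('handle',f)[:1]])
E
```

```text
clock: 4.0
position: [0.4431, -0.0973, 0.2484]
tool_rot: [-3.132, -0.002, 1.727]
force: [-36.1, -5.1, 18.8]
grip_width: 0.0001
finger_force: 18.6
clock: 4.4
position: [0.4636, -0.0942, 0.279]
tool_rot: [-3.129, -0.003, 1.726]
force: [-52.7, -5.3, 39.9]
grip_width: -0.0002
finger_force: 27.2
[-26.64873079   6.96192254 279.00441452] [-52.67579622  -5.28325538  39.8899166 ]
[(array([ -7.45331924,  -1.06208865, 229.1       ]), 0.71)]
```

View pics/s2.png

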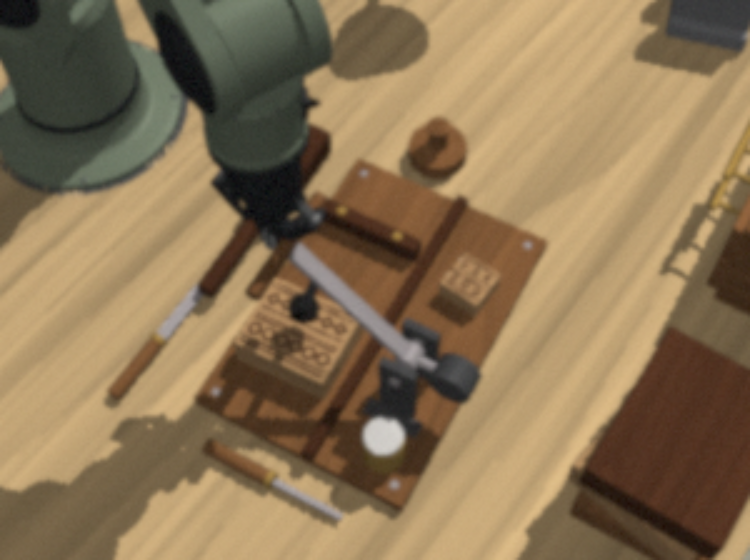

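The bar has risen with the fingers, but the force is mostly radial, so I'm pushing too far forward. I'll favour upward motion.

```bash
python3 -m jog '[[[0,0,-7,0,0,0,0],[0,1,-7,0,0,0,0]]]'; python3 -m jog '[[[0,4,-7,0,0,0,0],[0,5,-6,0,0,0,0]]]'
```

```text
clock: 4.7
position: [0.4699, -0.0931, 0.2938]
tool_rot: [3.141, 0.0, 1.728]
force: [-0.3, 0.2, -0.3]
grip_width: -0.0005
finger_force: 0.2
clock: 4.9
position: [0.4791, -0.0916, 0.3068]
tool_rot: [3.141, 0.0, 1.728]
force: [-1.3, -0.2, -0.5]
grip_width: 0.0001
finger_force: 0.2
```

Run:
```python
from h import *
s=bot.observe();print(brd(s['position']))
f=bot.grab_frame('scene')
print([(brd(d['xyz']),d['conf']) for d in bot.spot_point('handle',f)[:1]])
```

```text
[-10.90016524   7.19256775 306.81193291]
[(array([ 12.42424236,  -2.75103649, 245.3       ]), 0.67)]
```

```bash
python3 -m jog '[[[0,7,-6,0,0,0,0],[0,8,-6,0,0,0,0],[0,8,-5,0,0,0,0]]]'; python3 -m jog '[[[0,8,-5,0,0,0,0],[0,10,-4,0,0,0,0],[0,10,-4,0,0,0,0],[0,10,-3,0,0,0,0]]]'
python3 - <<'E'
from h import *
s=bot.observe();print(brd(s['position']))
f=bot.grab_frame('scene')
print([(brd(d['xyz']),d['conf']) for d in bot.spot_point('handle',f)[:1]])
E
```

```text
clock: 5.3
position: [0.5018, -0.0881, 0.3235]
tool_rot: [3.141, 0.0, 1.728]
force: [-1.2, -0.2, 1.5]
grip_width: 0.0001
finger_force: 0.5
clock: 5.7
position: [0.5395, -0.0821, 0.3392]
tool_rot: [3.141, 0.0, 1.728]
force: [-0.2, 0.6, -0.5]
grip_width: 0.0003
finger_force: 0.1
[ 50.21743533   7.24014339 339.20686103]
[(array([ 70.85589642,  -1.25377112, 286.        ]), 0.86)]
```

```bash
python3 -m jog '[[[0,12,-2,0,0,0,0],[0,8,0,0,0,0,0],[0,-20,0,0,0,0,0],[0,-40,0,0,0,0,1],[0,-40,0,0,0,0,1]]]'
python3 -m jog '[[[-40,0,0,0,0,0,1],[-40,0,0,0,0,0,1],[-40,0,0,0,0,0,1],[0,0,0,0,0,0,1]]]'
python3 - <<'E'
from h import *
import cv2
s=bot.observe();print(brd(s['position']))
for n in('scene','top'):
    f=bot.grab_frame(n);cv2.imwrite(f'pics/{n}3.png',cv2.resize(f['img'][100:324,100:400,::-1],(750,560)))
    for q in('handle','block','stop','board','hinge'): print(n,q,[(brd(d['xyz']).round(),round(d['conf'],2)) for d in bot.spot_point(q,f)[:1]])
E
```

```text
clock: 6.3
position: [0.4582, -0.095, 0.3403]
tool_rot: [-3.141, 0.0, 1.728]
force: [-0.1, -0.3, 0.0]
grip_width: 0.0283
finger_force: 0.0
clock: 6.7
position: [0.4778, -0.218, 0.3409]
tool_rot: [-3.141, 0.002, 1.722]
force: [-0.4, 0.2, 0.1]
grip_width: 0.0847
finger_force: 0.0
[ -31.77403712 -117.54242153  340.88751191]
scene handle [(array([221.,  -2., 277.]), 0.81)]
scene block [(array([ -2., -11.,  20.]), 0.98)]
scene stop [(array([ -3., 165.,  20.]), 0.81)]
scene board [(array([-1.,  1., -2.]), 0.85)]
scene hinge [(array([140.,  -0., 110.]), 0.9)]
top handle [(array([222.,  -4., 277.]), 0.67)]
top block [(array([  0., -11.,  16.]), 0.67)]
top stop [(array([ -5., 167.,  20.]), 0.55)]
top board [(array([ 1., -2., -2.]), 0.56)]
top hinge [(array([139.,   0., 112.]), 0.74)]
```

View pics/scene3.png

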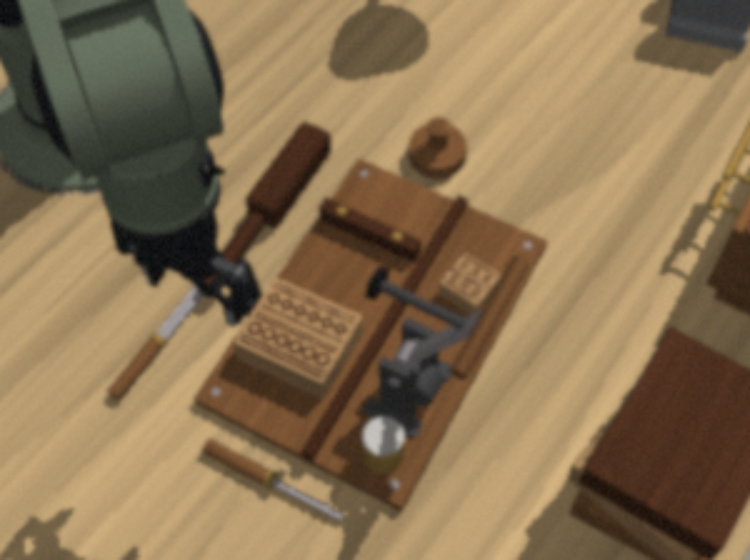

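The hold-down is at its stop: the bar is at board (221,277), about 1.59 rad. The block is square to the board. I'll descend to its right, with the fingers across its face.

```bash
python3 -m jog '[[[0,6,48,0,0,0,0.7],[0,6,48,0,0,0,0.7],[0,6,48,0,0,0,0.7],[0,6,48,0,0,0,0.7],[0,0,35,0,0,0,0.7]]]'
python3 -m jog '[[[0,0,13,0,0,0,0.7],[0,0,0,0,0,0,0.7]]]'
python3 - <<'E'
from h import *
import cv2
s=bot.observe();print(brd(s['position']),s['force'])
f=bot.grab_frame('top');cv2.imwrite('pics/t4.png',cv2.resize(f['img'][120:270,180:380,::-1],(800,600)))
E
```

```text
clock: 7.8
position: [0.5019, -0.2089, 0.1111]
tool_rot: [-3.14, -0.001, 1.729]
force: [1.0, -0.4, 0.4]
grip_width: 0.0597
finger_force: 0.0
clock: 8.0
position: [0.5013, -0.2097, 0.1]
tool_rot: [-3.139, -0.001, 1.727]
force: [-0.0, 0.6, -0.2]
grip_width: 0.0598
finger_force: 0.0
[  -7.20419635 -112.92799711  100.03243569] [-0.04510713  0.56508433 -0.15028165]
```

View pics/t4.png

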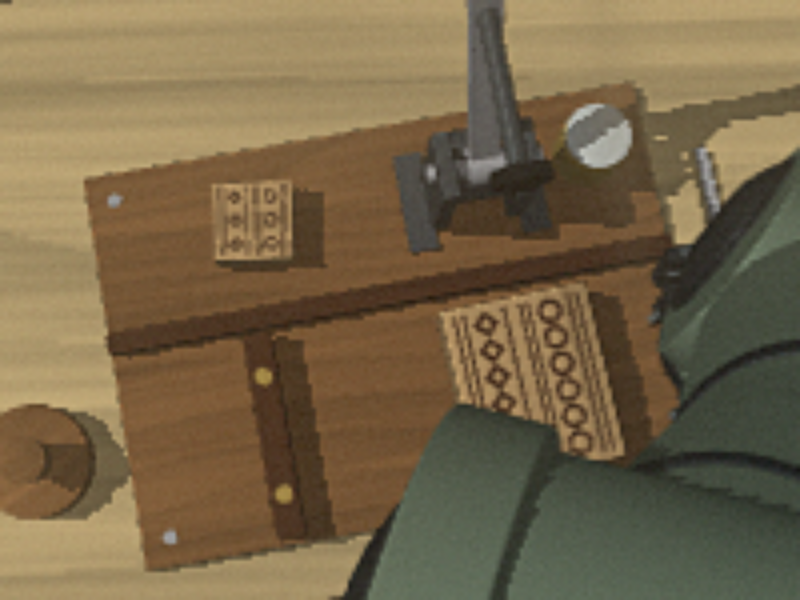

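The block is still square, with its left edge at about (460,340) and the stop at (280,440). The wrist housing at (740,240) looks wide, so I'll check its clearance to the raised foot.

Run:
```python
from h import *
import cv2
f=bot.grab_frame('scene');im=f['img'][:,:,::-1].copy()
def px(X):
    c=f['R']@np.array(X)+f['t'];m=c[:2]/c[2];m=m*(1+f['k1']*(m@m));return (f['intrinsics']@np.r_[m,1])[:2]
for p,c in (((-7,-113,100),(0,0,255)),((-7,-113,300),(0,255,255)),((100,0,226),(255,0,0)),((-7,45,226),(0,255,0))):
    cv2.circle(im,tuple(int(v) for v in px(w(*p)).round()),2,c,-1)
cv2.imwrite('pics/s5.png',cv2.resize(im[60:320,80:400],(738,600)))
```

```text
(no output)
```

View pics/s5.png

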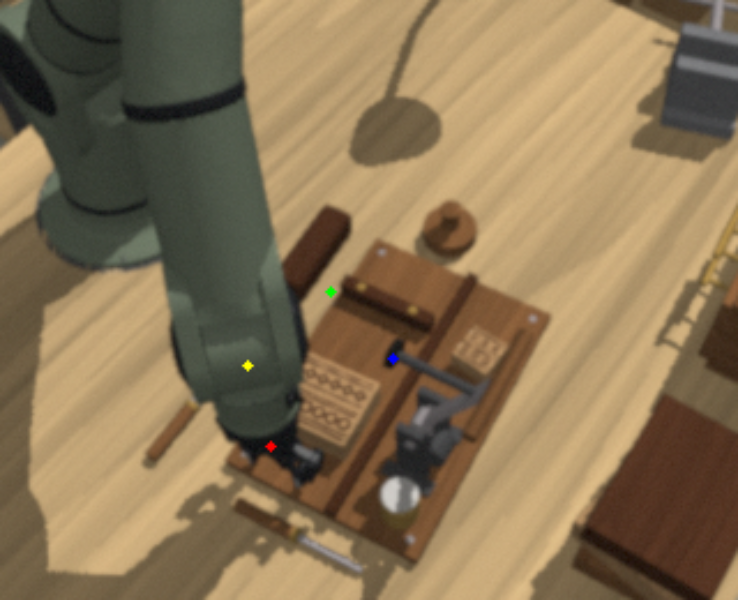

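My foot estimate (100,0,226), drawn in blue, matches the foot at (395,355). The wrist housing is about ±70 mm at z ≥ 0.27, so about 30 mm of clearance remains. I'll shift 7 mm back for extra room and push in short steps, watching the force.

```bash
python3 -m jog '[[[15,-7,0,0,0,0,0.7],[12,0,0,0,0,0,0.7],[10,0,0,0,0,0,0.7],[8,0,0,0,0,0,0.7],[8,0,0,0,0,0,0.7]]]'; python3 -m jog '[[[8,0,0,0,0,0,0.7],[8,0,0,0,0,0,0.7],[8,0,0,0,0,0,0.7],[8,0,0,0,0,0,0.7]]]'; python3 -c "
from h import *
print(brd(bot.observe()['position']))
f=bot.grab_frame('scene');print([(brd(d['xyz']),d['conf']) for d in bot.spot_point('block',f)[:1]])"
```

```text
clock: 8.6
position: [0.4877, -0.1588, 0.1019]
tool_rot: [3.139, 0.002, 1.727]
force: [2.2, -8.4, 7.2]
grip_width: 0.0595
finger_force: 4.2
clock: 9.0
position: [0.4828, -0.1275, 0.1018]
tool_rot: [3.139, 0.002, 1.727]
force: [1.4, -9.4, 7.9]
grip_width: 0.0594
finger_force: 4.5
[-12.81514203 -28.9023729  101.83820696]
[(array([-4.15263473, 31.72137489, 19.1       ]), 0.6)]
```

```bash
python3 -m jog '[[[9,0,0,0,0,0,0.7],[9,0,0,0,0,0,0.7],[9,0,0,0,0,0,0.7],[9,0,0,0,0,0,0.7]]]'; python3 -m jog '[[[9,0,0,0,0,0,0.7],[8,0,0,0,0,0,0.7],[6,0,0,0,0,0,0.7],[4,0,0,0,0,0,0.7]]]';python3 -m jog '[[[3,0,0,0,0,0,0.7],[3,0,0,0,0,0,0.7]]]'; python3 -c "
from h import *
print(brd(bot.observe()['position']))
f=bot.grab_frame('scene')
for q in('block','stop','handle'):print(q,[(brd(d['xyz']),d['conf']) for d in bot.spot_point(q,f)[:1]])"
```

```text
clock: 9.5
position: [0.4768, -0.0916, 0.1015]
tool_rot: [3.14, 0.002, 1.727]
force: [0.4, -6.7, 4.7]
grip_width: 0.0598
finger_force: 3.5
clock: 9.9
position: [0.4725, -0.0648, 0.1014]
tool_rot: [3.14, 0.001, 1.727]
force: [1.2, -7.2, 5.2]
grip_width: 0.0598
finger_force: 3.3
clock: 10.1
position: [0.4716, -0.0591, 0.1014]
tool_rot: [3.14, 0.001, 1.727]
force: [1.1, -7.3, 5.6]
grip_width: 0.0599
finger_force: 3.5
[-13.31491827  40.40618869 101.43396525]
block [(array([ -3.34964717, 101.63557381,  19.4       ]), 0.97)]
stop [(array([ -3.82800387, 166.58810398,  19.8       ]), 0.5)]
handle [(array([223.41421556,  -1.71122373, 278.2       ]), 0.82)]
```

About 5 mm remains, so I'll feel for contact.

```bash
python3 -m jog '[[[2,0,0,0,0,0,0.7],[2,0,0,0,0,0,0.7]]]'; python3 -m jog '[[[2,0,0,0,0,0,0.7],[0,0,0,0,0,0,0.7]]]'; python3 -m jog '[[[2,0,0,0,0,0,0.7],[0,0,0,0,0,0,0.7]]]'
```

```text
clock: 10.5
position: [0.4708, -0.0553, 0.1012]
tool_rot: [3.14, 0.001, 1.727]
force: [2.0, -7.2, 6.3]
grip_width: 0.0601
finger_force: 3.8
clock: 10.7
position: [0.4702, -0.0546, 0.1012]
tool_rot: [3.141, 0.003, 1.725]
force: [-0.2, -16.0, 4.4]
grip_width: 0.06
finger_force: 8.0
clock: 10.9
position: [0.47, -0.0543, 0.1013]
tool_rot: [3.14, 0.005, 1.723]
force: [1.2, -28.0, 3.0]
grip_width: 0.06
finger_force: 14.0
```

The block is hard against the stop: the force rises with no motion. I'll back off, rise and verify.

```bash
python3 -m jog '[[[-5,0,0,0,0,0,0.7],[-15,0,0,0,0,0,0.7],[-25,0,0,0,0,0,0.7],[-25,-10,-10,0,0,0,0.7],[-30,-10,-20,0,0,0,0.7]]]'; python3 -m jog '[[[-30,-10,-40,0,0,0,0.7],[-30,0,-45,0,0,0,0.7],[-30,0,-45,0,0,0,0.7],[0,0,0,0,0,0,0.7],[0,0,0,0,0,0,0.7]]]'
python3 - <<'E'
from h import *
import cv2
for n in('scene','top'):
    f=bot.grab_frame(n)
    for q in('block','stop','handle'):print(q,[(brd(d['xyz']),d['conf']) for d in bot.spot_point(q,f)[:1]])
cv2.imwrite('pics/t6.png',cv2.resize(f['img'][120:270,180:380,::-1],(800,600)))
E
```

```text
clock: 11.4
position: [0.4648, -0.1525, 0.1303]
tool_rot: [-3.139, -0.002, 1.729]
force: [-0.1, 0.3, 0.1]
grip_width: 0.06
finger_force: 0.0
clock: 11.9
position: [0.4692, -0.238, 0.2538]
tool_rot: [3.14, -0.0, 1.727]
force: [0.5, -0.1, -0.6]
grip_width: 0.06
finger_force: 0.0
block [(array([ -3.2848033 , 103.34606943,  20.1       ]), 0.67)]
stop [(array([ 6.31333986e+01, -1.75045063e+02,  1.00000000e-01]), 0.65)]
handle [(array([222.39223618,  -3.06973695, 274.4       ]), 0.73)]
block [(array([  0.13619849, 106.45520866,  14.5       ]), 0.66)]
stop [(array([ -4.72956044, 167.94353592,  17.5       ]), 0.94)]
handle [(array([222.50646479,  -6.22520076, 276.5       ]), 0.78)]
```

View pics/t6.png

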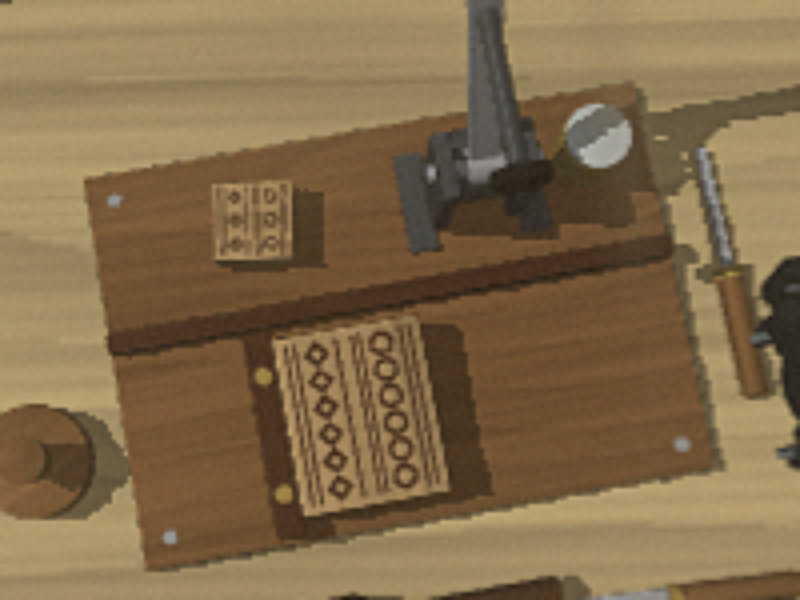

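The block's left side at (275-305, 340-515) lies flat along the stop, the hold-down is still raised, the robot is clear, and the visible pieces haven't moved.

```bash
python3 -c "
from workcell import bot
print(bot.job_done())"
```

```text
the job is handed in; nothing more can be done
None
```

The job is handed in at about 12 s of the 51 s allowed: the hold-down is raised against its upper stop, the block was pressed flat against the wooden stop, and the robot is clear (the hand-in call returned no verdict).

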